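# Set the suction limit with the thumbwheel and lock it

### The job

On the pale blue suction console, roll the ribbed thumbwheel with a fingertip until the black needle stands squarely at the green tab, within the tab's width (not at the red one), and then throw the blue lock lever fully over to the side away from its start so the setting is locked. Be gentle with the console: never press on any part of it with more than about 15 N. Leave the jar, the beaker and the flask standing where they are.

Things in the scene. Friction and masses are not known exactly. Their poses are not given: they have to be found in the camera images.
- console: Suction console, fixed: pale blue box with a steel top, 200 (x) x 300 (y) x 90 mm (z). Origin at the centre of its underside; x away from the robot at yaw 0, y left, z up. On its top, at (x, y) in mm: thumbwheel (-35, 85), needle scale under a clear window, 110 mm long in y and 8 mm high (55, 0), tab rail (76, 0), lock lever (-30, -105). More than 15 N on any part of it is abuse.
- wheel_top (a point): Mean crown of the thumbwheel, 12 mm above the steel top, a point fixed to the console. Black rubber disc with orange ribs, 60 mm diameter, 14 mm wide, axle level along console x. The wheel is worn and runs out of true: the real crown lies up to 3 mm above or below this point and rises and falls by 3 mm as the wheel turns; how far it does is not measured, so feel for it.
- wheel_slot (a point): Point on the steel top under the wheel's centre. Two guard cheeks, 4 mm high, 60 mm long in y, outer faces 33 mm apart in x, flank the crown: it cannot be pinched. The wheel's hub is elastic: it gives 0.18 mm per N. About 2 to 4 N of drag along y at the rim turns it: press with 7 to 10 N while dragging, or the tip slips. It stays where left; stops at 4.2 rad each way.
- needle (a joint): Needle position in m along the console's y, -0.042 to 0.042; 0 at mid scale; it starts within 5 mm of that. The wheel drives it: when the crown is dragged towards +y the needle goes towards +y, 10 mm per radian, that is 1 mm for 3 mm of drag without slip.
- needle_tip (a point): Tip of the black needle (2 mm wide in y) under the clear window, at x = 70 mm in the console's frame.
- green_tab: Green tab on the rail beyond the scale, 12 (x) x 8 (y) x 6 mm, fixed, axes as the console's, origin at the centre of its underside. The needle is at it when their y in the console's frame agree to 3 mm. It stands 16 to 29 mm to one side of mid scale, either side.
- red_tab: Red tab of the same form on the other side of mid scale: not the one to set to.
- lock (a joint): Lock lever angle in rad: 0 leaning towards the robot (console -x), 1.0 fully over to console +x. Starts at 0 to 0.15, stays where it is left, swings with about 1.5 N at its ball.
- lock_tip (a point): Centre of the lever's blue ball, 26 mm in diameter, 50 mm from its pivot; the pivot (axis along the console's y) is 22 mm above the steel top at (-30, -105). The lever stands on a black block 70 (x) x 50 (y) x 25 mm high; its 10 mm steel stem runs from pivot to ball, and it is upright at 0.5 rad.
- jar: Bystander: glass jar with black cap, 84 mm across, 150 mm high, loose; origin at the centre of its underside.
- beaker: Bystander: white beaker, 72 mm across, 100 mm high, loose; origin at the centre of its underside.
- flask: Bystander: amber bottle with blue cap, 56 mm across, 130 mm high, loose; origin at the centre of its underside.

How it is judged (in metres and radians):
On the way, in this order (a step that is already met when the one before it is completed fails the run):
1. the needle has been brought to the green tab (within 3 mm) with the lever still unlocked (y of needle_tip in the frame of green_tab between -0.003 and 0.003 m and value of joint lock below 0.4 rad), for 0.3 s.
2. the lock lever is fully over and the needle still at the green tab (y of needle_tip in the frame of green_tab between -0.003 and 0.003 m and value of joint lock above 0.85 rad), for 0.2 s.
At the end, for the whole second after the job is handed in: The needle tip is within 3 mm of the middle of the green tab along the scale, the lock lever is over (more than 0.85 of 1.0 rad), and jar, beaker and flask stand within 20 mm of where they were (all of step 2); the robot touches nothing.
It fails at once if the robot presses on the console or any of its controls with more than 17 N (contact force between any of the fingers, the arm and console above 17 N).
It fails at once if the jar is knocked over or shoved (more than 20 mm or tilted more than 0.25 rad) (distance of jar from where it was at the start of the episode above 0.02 m or angle between jar's own z axis and vertical above 0.25 rad).
It fails at once if the beaker is knocked over or shoved (more than 20 mm or tilted more than 0.25 rad) (distance of beaker from where it was at the start of the episode above 0.02 m or angle between beaker's own z axis and vertical above 0.25 rad).
It fails at once if the flask is knocked over or shoved (more than 20 mm or tilted more than 0.25 rad) (distance of flask from where it was at the start of the episode above 0.02 m or angle between flask's own z axis and vertical above 0.25 rad).
It also fails if it takes over 67 s, if anything falls off the work surface, if the arm or the gripper's body presses on something with over 40 N, if the wrist force passes 120 N, or if a joint passes its speed limit or range.

### The arm

A 6-joint arm with a two-finger parallel gripper is mounted at the origin on the work surface. World frame = base frame: x ahead of the robot, y to its left, z up, the work surface at z = 0. Lengths are in m, angles in degrees, forces in N, time in s.
With the tool pointing down it reaches from about 0.325 to 0.85 m from the base axis. Payload 15.5 kg.
Tool frame: the origin (TCP) lies midway between the tips of the shut fingers; the grasp point (between the pads) lies 19 mm behind it; z points along the fingers, y is the line along which they close (so a half turn about z gives the same grasp; the last joint's range is limited). The gripper opens to 91 mm and grips with 3 to 60 N. Pads are 32 mm wide; open, the fingers measure 118 mm over their backs; the gripper's body (76 mm by 178 mm) begins 60 mm behind the grasp point.
Start: joints at [63.971, 28.281, 77.091, -0, 74.628, -5.472], TCP at [0.219, 0.585, 0.214] pointing down, gripper open.
Joint ranges: [-166.48, 166.48], [-47.26, 123.95], [12.59, 153.08], [-70.14, 250.14], [6.76, 159.57], [-176.63, 176.63]. Speed limits (degrees/s): [108.29, 108.29, 147.25, 172.46, 172.46, 172.46].

### API

Orientations are given as a 3x3 rotation matrix whose columns are the frame's x, y, z axes.
In Python, from bench import ctrl gives the robot as it stands. The module is installed in compiled form; this text tells all that it offers. Calls block until the motion is done:
- ctrl.goto(position, orientation): joint-space move of the TCP to a pose.
- ctrl.move_l(position, vel=0.15, ori=None, contact_N=None): straight line of the TCP; ori=None keeps the orientation; vel is the mean speed in m/s. With contact_N (N) it stops when the force on the tool has changed by that much, and returns True; else False.
- ctrl.movej(angles): joint-space move.
- ctrl.command_gripper(opening): opening from 0.0 (shut) to 1.0 (fully open); the grip force is fixed at half the most; returns when the fingers have stopped.
- ctrl.sleep(seconds).
- ctrl.ik(position, orientation): joint angles nearest the present ones, or None.
- ctrl.read_camera(name): name is "side" or "top" or "wrist"; returns the picture (400x640x3 uint8, blue, green, red); there is no depth.
- ctrl.camera_params(name): a dict with "fx", "fy", "cx", "cy" (pixels), "pose" (4x4, takes a point from camera to world coordinates); the wrist camera has in their place "T_tool_cam" (4x4, takes a point from camera to tool coordinates, whose origin is the TCP and whose axes are the flange's). Camera axes: x right, y up, looking along -z (the intrinsics and any distortion apply to the point x, -y, -z); pixel columns grow to the right and rows downward; lengths in m; the calibration is good to about 2 mm. The wrist camera is an equidistant fisheye: a pixel r from the principal point sees the ray r / f radians off the axis. A picture is of the moment at which its call begins: read the wrist's pose just before it. camera_params takes no time and is no camera call.
A pose or a line that the arm cannot do raises ctrl.MotionError and nothing moves.
- ctrl.sign_off(): hands the job in; it is judged then, once.
Readings, each from a call of its own:
- ctrl.current_t(): time.
- ctrl.current_q(): joint angles.
- ctrl.current_dq(): joint speeds.
- ctrl.current_effort(): joint torques, N m.
- ctrl.current_tool_pos(): TCP position.
- ctrl.current_eef_rot(): TCP orientation.
- ctrl.current_contact_force(): force on the tool from outside, world axes, zero at the start.
- ctrl.current_wrist_torque(): the same for the moment, N m.
- ctrl.current_grip_width(): opening from 0.0 (shut) to 1.0 (fully open).
- ctrl.current_grasp_force(): force on a finger pad.
Only numpy, scipy, OpenCV 4.12 (cv2) and the standard library are available. Lean on these libraries where they do the work, as an engineer would, in place of code of your own. Each camera call takes 0.05 s, during which the arm holds its last target. There are 200 camera calls.

## Working session

There is one attempt and no reset: what is moved stays moved. The work goes in short steps, each a Python script; the robot and the scene stay as the last script left them, time stands still between calls to the robot, and variables do not carry over. Pictures are saved under pics/ and viewed, at most 10 in all, crops included, and the job is handed in when it is done.

```bash
mkdir -p pics
python3 - <<'E'
from bench import ctrl
import cv2,numpy as np
np.set_printoptions(precision=4,suppress=True)
for n in("top","side"):
    cv2.imwrite(f"pics/{n}0.png",ctrl.read_camera(n))
    print(n,ctrl.camera_params(n))
print(ctrl.camera_params("wrist"),ctrl.current_t(),ctrl.current_eef_rot())
E
```

```text
top {'fx': 413.4469984215841, 'fy': 413.4469984215841, 'cx': 319.6311108193324, 'cy': 196.79553209038235, 'pose': array([[-0.0014,  0.9958, -0.0918,  0.4763],
       [-0.9997,  0.0006,  0.0225,  0.0192],
       [ 0.0225,  0.0918,  0.9955,  1.2285],
       [ 0.    ,  0.    ,  0.    ,  1.    ]])}
side {'fx': 461.9664650854728, 'fy': 461.9664650854728, 'cx': 316.6122432988223, 'cy': 200.46512169674776, 'pose': array([[-0.9923,  0.0856, -0.0894,  0.4498],
       [-0.1227, -0.7727,  0.6228,  0.724 ],
       [-0.0158,  0.629 ,  0.7772,  1.0171],
       [ 0.    ,  0.    ,  0.    ,  1.    ]])}
{'fx': 309.70691628693146, 'fy': 309.70691628693146, 'cx': 315.3523830148465, 'cy': 199.0998015580331, 'T_tool_cam': array([[-0.0005,  0.9605,  0.2782,  0.0783],
       [ 1.    ,  0.0006, -0.0001,  0.0002],
       [-0.0002,  0.2782, -0.9605, -0.1701],
       [ 0.    ,  0.    ,  0.    ,  1.    ]])} 0.1 [[-0.9363  0.3512 -0.0005]
 [ 0.3512  0.9363 -0.0009]
 [ 0.0001 -0.001  -1.    ]]
```

View pics/top0.png

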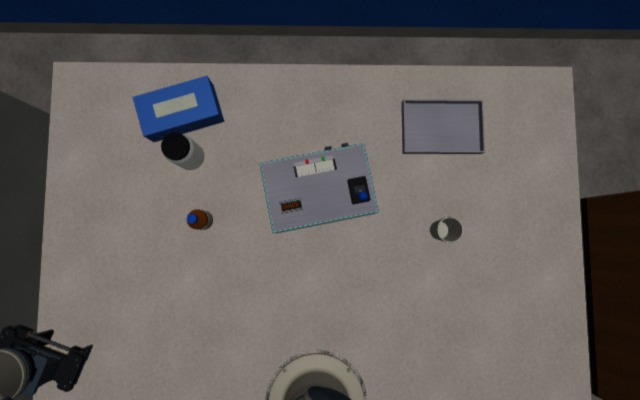

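View pics/side0.png

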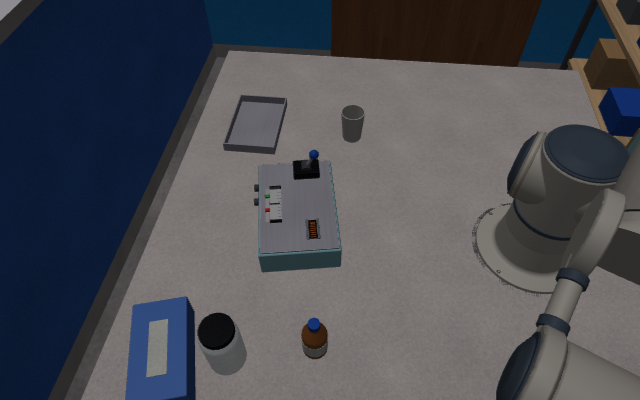

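The top view shows the console with steel-top corners near (261,163), (364,144), (379,213) and (274,233). The green tab is at (323,158), on the −y side, and red is at (306,162). The wheel is at (290,205) and the lever ball at (363,196). The side view agrees, and the jar, flask and beaker are well clear. Next I'll get the pose and move the wrist camera over the wheel.

```bash
cat > h.py <<'E'
from bench import ctrl
import cv2,numpy as np
np.set_printoptions(precision=4,suppress=True)
def ray(name,uv,tool=None):
    p=ctrl.camera_params(name); x=(uv[0]-p["cx"])/p["fx"]; y=(uv[1]-p["cy"])/p["fy"]
    if name=="wrist":
        r=np.hypot(x,y)+1e-12; d=np.array([np.sin(r)*x/r,-np.sin(r)*y/r,-np.cos(r)])
        T=np.eye(4); T[:3,:3]=tool[1]; T[:3,3]=tool[0]; P=T@p["T_tool_cam"]
    else: d=np.array([x,-y,-1]); P=p["pose"]
    return P[:3,3],P[:3,:3]@d
def onz(name,uv,z,tool=None):
    o,d=ray(name,uv,tool); return (o+d*(z-o[2])/d[2])[:2]
def shot():
    T=(np.array(ctrl.current_tool_pos()),np.array(ctrl.current_eef_rot())); return T,ctrl.read_camera("wrist")
def ori(yaw):   # tool x = console -y, tool y = console -x, z down
    c,s=np.cos(yaw),np.sin(yaw)
    return np.array([[s,-c,0],[-c,-s,0],[0,0,-1]])
def c2w(pose,p): # pose: x,y,yaw
    c,s=np.cos(pose[2]),np.sin(pose[2]); return np.array([pose[0]+c*p[0]-s*p[1],pose[1]+s*p[0]+c*p[1],p[2]])
def w2c(pose,w):
    c,s=np.cos(pose[2]),np.sin(pose[2]); d=np.array(w[:2])-pose[:2]; return np.array([c*d[0]+s*d[1],-s*d[0]+c*d[1]])
E
python3 - <<'E'
from h import *
C=[onz("top",p,.09) for p in[(261,163),(364,144),(379,213),(274,233)]]
ctr=np.mean(C,0); d=(C[0]+C[3]-C[1]-C[2])/2; yaw=np.arctan2(-d[0],d[1])
pose=np.r_[ctr,yaw]; print(pose,np.linalg.norm(d),np.linalg.norm(C[0]-C[3]))
for n,p,z in(("jar",(176,147),.15),("flask",(193,218),.13),("beaker",(442,229),.1)): print(n,w2c(pose,onz("top",p,z)))
p=np.array(ctrl.current_tool_pos()); p[2]=.30; ctrl.move_l(p,.25)
ctrl.goto(c2w(pose,(-.035,.06,.25)),ori(yaw))
T,im=shot(); cv2.imwrite("pics/w1.png",im); np.savez("w1.npz",p=T[0],R=T[1]); print(T,ctrl.current_q(),ctrl.current_t())
E
```

```text
[ 0.6059 -0.0068  0.1874] 0.29350978051177384 0.19741569739787884
jar [0.1699 0.3536]
flask [-0.0207  0.3453]
beaker [-0.1744 -0.3077]
(array([0.5603, 0.046 , 0.25  ]), array([[ 0.1875, -0.9823, -0.0001],
       [-0.9823, -0.1875,  0.0001],
       [-0.0001,  0.0001, -1.    ]])) [ -1.3914  21.2495  83.213    0.002   75.5388 167.8038] 3.3
```

View pics/w1.png

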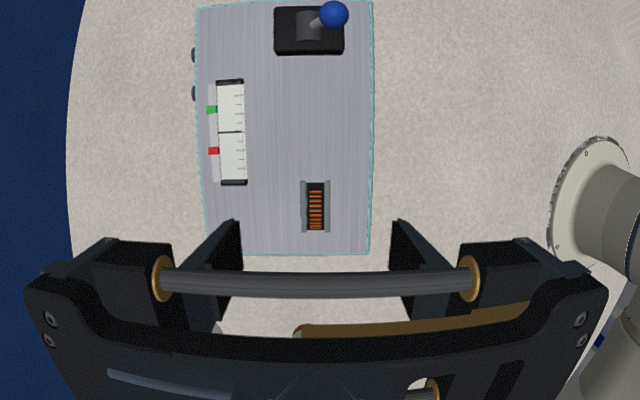

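The wrist view shows the needle at about (231,131), the green tab at (211,110) and the red tab at (213,151). The wheel is at (316,207), the blue ball at (333,15), and the console's teal edges are near columns 200 and 370. Next I'll refine the numbers from masks.

```bash
cat >> h.py <<'E'
def cen(m): ys,xs=np.nonzero(m); return (xs.mean(),ys.mean()),len(xs)
def tabs(im):
    b,g,r=[im[...,i].astype(int) for i in range(3)]
    roi=np.zeros(im.shape[:2],bool); roi[:,150:300]=True
    return cen((g>r+50)&(g>b+50)&roi), cen((r>g+80)&(r>b+80)&roi)
E
python3 - <<'E'
from h import *
z=np.load("w1.npz"); T=(z["p"],z["R"]); im=cv2.imread("pics/w1.png"); b,g,r=[im[...,i].astype(int) for i in range(3)]
teal=(g>r+25)&(b>r+25)&(abs(b-g)<40); teal[:,:185]=0; teal[:,385:]=0
L=[];R=[]
for v in range(70,215,3):
    xs=np.nonzero(teal[v])[0]
    l=xs[xs<260]; q=xs[xs>340]
    if len(l): L.append(onz("wrist",(l.max(),v),.09,T))
    if len(q): R.append(onz("wrist",(q.min(),v),.09,T))
def fit(P):
    vx,vy,x,y=cv2.fitLine(np.array(P,np.float32),cv2.DIST_HUBER,0,.001,.001).ravel()
    if vy<0: vx,vy=-vx,-vy
    return np.arctan2(-vx,vy),(x,y)
(yl,pl),(yr,pr)=fit(L),fit(R); print(len(L),len(R),yl,yr)
yaw=(yl+yr)/2; c,s=np.cos(yaw),np.sin(yaw)
print("edge x",c*pl[0]+s*pl[1],c*pr[0]+s*pr[1])
orange=(r>b+60)&(r>g+30); orange[:,:295]=0; orange[:,340:]=0; orange[:175]=0; orange[240:]=0
wc,n=cen(orange); W=onz("wrist",wc,.1,T); print("wheel",wc,n,W)
xm=(c*pl[0]+s*pl[1]+c*pr[0]+s*pr[1])/2; print("wheel x rel edges mid",c*W[0]+s*W[1]-xm)
blue=(b>r+60)&(b>g+40); blue[:,:310]=0; blue[:,355:]=0; blue[40:]=0
bc,n=cen(blue); B=onz("wrist",bc,.09+.066,T); print("ball",bc,n,B)
# pose: x from edges, y from wheel
ym=(-s*W[0]+c*W[1])-.085
pose=np.array([c*xm-s*ym,s*xm+c*ym,yaw]); print("pose",pose); np.save("pose.npy",pose)
print("wheel",w2c(pose,W),"ball",w2c(pose,B))
for t in tabs(im): print(t,w2c(pose,onz("wrist",t[0],.096,T)))
for p in((230,81),(234,183),(231,131)): print(w2c(pose,onz("wrist",p,.098,T)))
for v in range(124,139): print(v,im[v,219:245,1])
E
```

```text
49 49 0.19434187 0.19737934
edge x 0.68954355 0.49935803
wheel (np.float64(314.9758064516129), np.float64(210.54032258064515)) 248 [0.5563 0.0726]
wheel x rel edges mid -0.03466956344279781
ball (np.float64(332.9072512647555), np.float64(13.473861720067454)) 593 [ 0.5773 -0.1194]
pose [ 0.6068 -0.0041  0.1959]
wheel [-0.0347  0.085 ] ball [-0.0515 -0.1074]
((np.float64(210.71830985915494), np.float64(109.08450704225352)), 71) [ 0.0761 -0.028 ]
((np.float64(212.515625), np.float64(150.625)), 64) [0.0764 0.0174]
[ 0.0531 -0.0566]
[0.0535 0.0536]
[ 0.0536 -0.0031]
124 [204 208 207 209 208 206 211 209 209 210 211 208 206 209 205 209 206 209
 207 207 210 209 196 203 211 192]
125 [208 209 212 209 209 206 207 207 210 209 211 211 207 210 208 207 210 215
 209 208 211 210 204 204 204 193]
126 [210 212 208 209 207 203 207 209 209 210 208 210 206 209 211 208 207 210
 211 207 209 211 204 204 208 197]
127 [207 204 208 206 210 209 207 203 210 208 209 210 210 213 211 208 210 208
 208 212 216 212 198 203 207 196]
128 [209 212 209 208 208 210 209 210 208 208 208 211 210 209 211 209 211 209
 210 208 21
[... 432 characters left out ...]

  88  90 107 122 135 147 154 161]
133 [114 127 133 138 144 149 153 160 160 166 170 172 177 180 186 192 190 195
 199 200 203 204 209 200 204 190]
134 [196 213 215 209 214 209 209 211 213 211 215 211 213 212 213 211 213 213
 212 210 213 214 214 196 204 203]
135 [198 212 209 209 209 210 208 210 207 212 210 209 211 208 212 207 210 209
 209 209 209 213 207 193 206 208]
136 [190 207 209 209 208 205 207 207 205 207 207 209 209 210 206 209 208 208
 210 208 209 209 210 190 203 207]
137 [184 208 207 205 208 209 207 207 208 204 208 203 209 207 208 208 206 204
 208 206 207 209 208 192 203 211]
138 [181 205 207 206 207 207 208 206 205 209 207 203 206 204 210 207 208 207
 209 210 212 208 207 197 204 207]
```

```bash
cat >> h.py <<'E'
pose=np.load("pose.npy"); Ro=ori(pose[2])
def proj(w,T):
    p=ctrl.camera_params("wrist"); M=np.eye(4); M[:3,:3]=T[1]; M[:3,3]=T[0]
    q=(np.linalg.inv(M@p["T_tool_cam"])@np.r_[w,1])[:3]; x,y,z=q[0],-q[1],-q[2]
    t=np.arctan2(np.hypot(x,y),z); n=np.hypot(x,y); return p["cx"]+p["fx"]*t*x/n,p["cy"]+p["fy"]*t*y/n
def needle(T,im):
    g=cv2.cvtColor(im,cv2.COLOR_BGR2GRAY); ys=np.arange(-.044,.0441,.00025)
    uv=np.array([[proj(c2w(pose,(x,y,.097)),T) for x in np.arange(.058,.0665,.001)] for y in ys],np.float32)
    v=255-cv2.remap(g,uv[...,0],uv[...,1],cv2.INTER_LINEAR).mean(1).astype(float); v-=np.median(v)
    k=v.argmax(); s=slice(max(k-8,0),k+9); return (v[s].clip(0)*ys[s]).sum()/v[s].clip(0).sum(),v.max()
def look(name=None):
    T,im=shot()
    if name: cv2.imwrite(f"pics/{name}.png",im)
    g,r=tabs(im); n,c=needle(T,im)
    gy=w2c(pose,onz("wrist",g[0],.096,T))[1]
    return n,gy,n-gy,c,g[1]
def F(): return np.array(ctrl.current_contact_force())
E
python3 - <<'E'
from h import *
z=np.load("w1.npz"); T=(z["p"],z["R"]); print("needle w1",needle(T,cv2.imread("pics/w1.png")))
ctrl.command_gripper(0.0)
ctrl.goto(c2w(pose,(-.035,.098,.135)),Ro)
ctrl.sleep(.3); f0=[F() for _ in range(3)]; print(f0)
print("look",look("w2"))
print("contact",ctrl.move_l(c2w(pose,(-.035,.098,.094)),.012,contact_N=3),ctrl.current_tool_pos(),F()-f0[0])
ctrl.sleep(.3); print(F()-f0[0],w2c(pose,ctrl.current_tool_pos()),ctrl.current_t())
np.save("f0.npy",f0[0])
E
```

```text
Traceback (most recent call last):
  File "h.py", line 34, in needle
    uv=np.array([[proj(c2w(pose,(x,y,.097)),T) for x in np.arange(.058,.0665,.001)] for y in ys],np.float32)
                  ~~~~^^^^^^^^^^^^^^^^^^^^^^^^
  File "h.py", line 29, in proj
    p=ctrl.camera_params("wrist"); M=np.eye(4); M[:3,:3]=T[1]; M[:3,3]=T[0]
ValueError: time passes only in moves, steps and waits
```

```bash
sed -i 's/ctrl.camera_params(/cp(/' h.py; sed -i '3a import functools\n@functools.lru_cache\ndef cp(n): return ctrl.camera_params(n)' h.py
python3 - <<'E'
from h import *
z=np.load("w1.npz"); T=(z["p"],z["R"]); print("needle w1",needle(T,cv2.imread("pics/w1.png")))
ctrl.command_gripper(0.0)
ctrl.goto(c2w(pose,(-.035,.098,.135)),Ro)
ctrl.sleep(.3); f0=[F() for _ in range(3)]; print(f0)
print("look",look("w2"))
print("contact",ctrl.move_l(c2w(pose,(-.035,.098,.094)),.012,contact_N=3),ctrl.current_tool_pos(),F()-f0[0])
ctrl.sleep(.3); print(F()-f0[0],w2c(pose,ctrl.current_tool_pos()),ctrl.current_t())
np.save("f0.npy",f0[0])
E
```

```text
needle w1 (np.float64(-0.0023605254622120916), np.float64(118.55555555555554))
[array([-0.0906,  0.5413, -0.063 ]), array([-0.0906,  0.5413, -0.063 ]), array([-0.0906,  0.5413, -0.063 ])]
look (np.float64(-0.0018024193548386695), np.float64(-0.0277538299543304), np.float64(0.02595141059949173), np.float64(143.55555555555554), 139)
contact True [0.5535 0.0853 0.1012] [ 0.1716 -0.4777  5.4092]
[ 0.0599 -0.3552  5.1383] [-0.0349  0.098 ] 8.3167
```

View pics/w2.png

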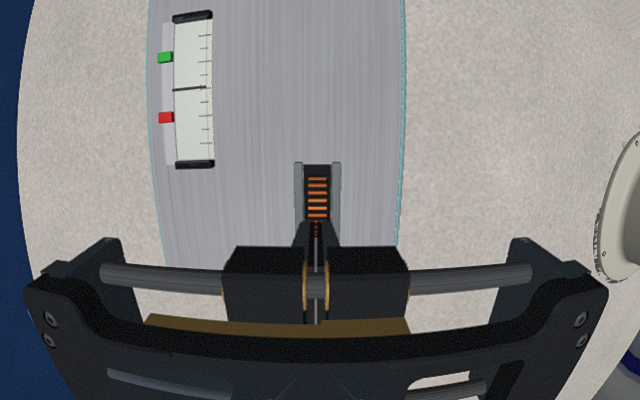

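The view shows the shut fingers above the wheel at (316,200), with the needle at (190,88) and green at (165,57). The tip now touches the crown at about 5 N, so the first force-regulated stroke towards −y is next.

```bash
cat >> h.py <<'E'
f0=np.load("f0.npy")
def fz(): return (F()-f0)[2]
def stroke(y0,y1,target=8.5,step=.003,vel=.03,log=True):
    """tip resting on the crown at console y0: press to target N, drag to y1, lift."""
    z=ctrl.current_tool_pos()[2]; y=y0; fs=[]; sg=np.sign(y1-y0)
    for _ in range(3):
        f=fz()
        if abs(f-target)<1: break
        z-=np.clip((target-f)*.18e-3*.8,-.001,.0005); ctrl.move_l(c2w(pose,(-.035,y,z)),.01)
    slope=0
    while sg*(y1-y)>1e-5:
        y+=sg*min(step,abs(y1-y)); f=fz()
        dz=-np.clip((target-f)*.18e-3*.7,-.001,.0005); slope=.5*slope+.5*dz; z+=dz+.5*slope
        ctrl.move_l(c2w(pose,(-.035,y,z)),vel); f=fz(); fs.append((round(f,1),round(np.linalg.norm(F()-f0),1),round(z*1e3,1)))
        if fs[-1][1]>14: print("HIGH"); break
    p=c2w(pose,(-.035,y,z+.012)); 
    if log: print(fs)
    ctrl.move_l(p,.05); return z
E
python3 - <<'E'
from h import *
t=ctrl.current_t(); stroke(.098,.073); print(ctrl.current_t()-t); print(look("w3"),ctrl.current_t())
E
```

```text
[(np.float64(9.1), np.float64(9.7), np.float64(100.5)), (np.float64(9.4), np.float64(10.0), np.float64(100.6)), (np.float64(9.5), np.float64(9.9), np.float64(100.7)), (np.float64(9.9), np.float64(10.2), np.float64(100.9)), (np.float64(11.1), np.float64(11.5), np.float64(101.1)), (np.float64(9.3), np.float64(9.6), np.float64(101.6)), (np.float64(9.9), np.float64(10.4), np.float64(101.7)), (np.float64(8.9), np.float64(9.3), np.float64(102.0)), (np.float64(9.4), np.float64(10.0), np.float64(102.1))]
3.1415999999999986
(np.float64(-0.009842475091767139), np.float64(-0.027770985923065726), np.float64(0.017928510831298587), np.float64(143.44444444444443), 67) 11.5083
```

```bash
cat >> h.py <<'E'
def touch(y,ztop=.118):
    ctrl.move_l(c2w(pose,(-.035,y,ztop)),.1)
    return ctrl.move_l(c2w(pose,(-.035,y,.096)),.012,contact_N=3)
E
python3 - <<'E'
from h import *
for k in range(2):
    t=ctrl.current_t(); c=touch(.099); print(c,ctrl.current_tool_pos(),fz())
    if not c or fz()>12: break
    z=stroke(.099,.073); print(ctrl.current_t()-t); print(look(),ctrl.current_t())
E
```

```text
True [0.5532 0.0862 0.1032] 5.394585913880154
[(np.float64(8.6), np.float64(8.9), np.float64(102.4)), (np.float64(9.2), np.float64(9.4), np.float64(102.4)), (np.float64(9.1), np.float64(9.4), np.float64(102.5)), (np.float64(9.1), np.float64(9.3), np.float64(102.6)), (np.float64(8.7), np.float64(8.9), np.float64(102.7)), (np.float64(9.3), np.float64(9.5), np.float64(102.8)), (np.float64(9.8), np.float64(9.9), np.float64(102.9)), (np.float64(8.3), np.float64(8.5), np.float64(103.1)), (np.float64(8.9), np.float64(9.0), np.float64(103.1))]
4.733400000000001
(np.float64(-0.0173497854077253), np.float64(-0.027901943795314642), np.float64(0.010552158387589342), np.float64(143.44444444444443), 76) 16.2917
True [0.5532 0.0862 0.1038] 7.454402047424787
[(np.float64(8.2), np.float64(8.3), np.float64(103.2)), (np.float64(8.6), np.float64(8.8), np.float64(103.1)), (np.float64(6.8), np.float64(7.1), np.float64(103.1)), (np.float64(8.3), np.float64(8.4), np.float64(102.9)), (np.float64(7.1), np.float64(7.7), np.float64(102.8)), (np.float64(8.0), np.float64(8.3), np.float64(102.6)), (np.float64(7.6), np.float64(7.8), np.float64(102.5)), (np.float64(8.4), np.float64(8.6), np.float64(102.3)), (np.float64(7.1), np.float64(7.2), np.float64(102.3))]
4.941600000000001
(np.float64(-0.025141722290119375), np.float64(-0.027871398553526154), np.float64(0.0027296762634067794), np.float64(149.1111111111111), 65) 21.2833
```

Run:
```python
from h import *
c=touch(.0895); print(c,fz())
stroke(.0895,.0805); print(look(),ctrl.current_t())
ctrl.move_l(c2w(pose,(-.035,.052,.125)),.15); ctrl.sleep(.1); print(look("w4"),ctrl.current_t())
im=cv2.imread("pics/w4.png"); cv2.imwrite("pics/w4c.png",cv2.resize(im[0:240,60:380],None,fx=2.4,fy=2.4,interpolation=cv2.INTER_CUBIC))
```

```text
True 5.98908269492636
[(np.float64(6.9), np.float64(7.1), np.float64(102.2)), (np.float64(7.3), np.float64(7.5), np.float64(102.0)), (np.float64(6.9), np.float64(7.2), np.float64(101.8))]
(np.float64(-0.027480422304223023), np.float64(-0.027797893844413866), np.float64(0.00031747154019084317), np.float64(148.33333333333334), 67) 24.4833
(np.float64(-0.028145307370089422), np.float64(-0.027987100080417094), np.float64(-0.00015820728967232828), np.float64(135.22222222222223), 138) 24.9917
```

View pics/w4c.png

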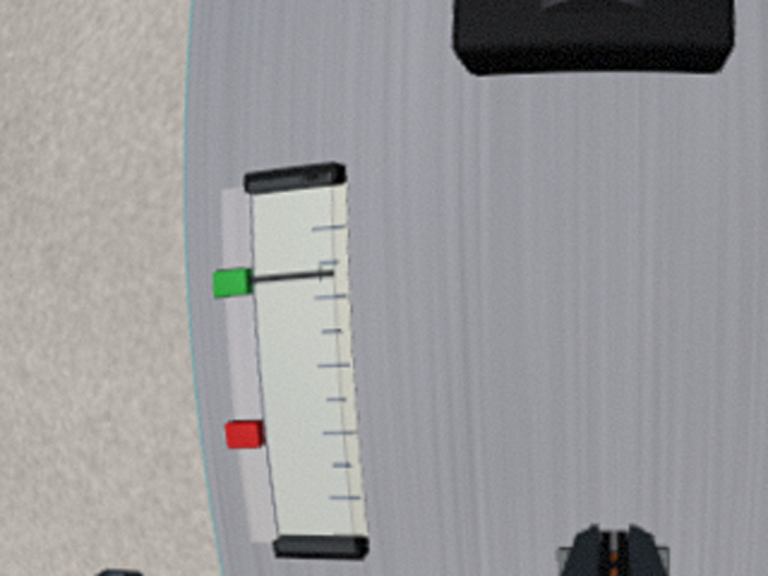

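The needle lines up with the middle of the green tab at crop (232,282), measured offset about 0.2 mm. Now the lever.

Run:
```python
from h import *
Y=-.106; Z=.147
P=lambda x,z=Z: c2w(pose,(x,Y,z))
ctrl.move_l(c2w(pose,(-.035,.052,.24)),.2)
ctrl.goto(P(-.11,.24),Ro); ctrl.move_l(P(-.11),.12); ctrl.sleep(.2)
b=F(); print(b,ctrl.current_t())
cx=lambda: w2c(pose,ctrl.current_tool_pos())[0]
print(ctrl.move_l(P(-.06),.03,contact_N=2),cx(),F()-b)
x=cx()
for _ in range(60):
    x+=.003 if x<-.043 else .001
    ctrl.move_l(P(x),.02); f=np.linalg.norm(F()-b); print(round(x*1e3,1),round(f,1),end="; ")
    if f>4.5 or x>-.012: break
print(ctrl.current_t()); T,im=shot(); cv2.imwrite("pics/l1.png",im)
```

```text
[ 0.3066  0.5568 -0.5798] 27.575
True -0.07410819114537776 [-0.7238 -1.0267  0.4621]
-71.1 2.3; -68.1 1.5; -65.1 2.0; -62.1 1.5; -59.1 1.9; -56.1 1.1; -53.1 1.3; -50.1 2.0; -47.1 1.4; -44.1 1.2; -41.1 0.4; -40.1 0.8; -39.1 1.7; -38.1 0.8; -37.1 1.2; -36.1 1.2; -35.1 1.3; -34.1 1.0; -33.1 1.1; -32.1 1.2; -31.1 1.7; -30.1 1.2; -29.1 1.8; -28.1 5.1; 35.2833
```

View pics/l1.png

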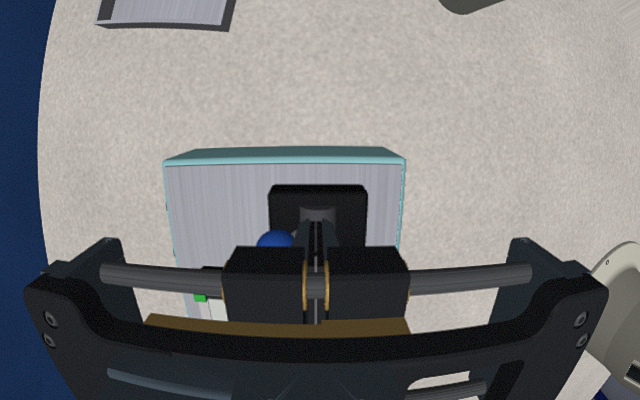

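The ball has been carried over, at (277,240), and the stop was felt at 5 N after 46 mm of travel, which matches the expected full throw. I'll back off and verify.

Run:
```python
from h import *
ctrl.move_l(c2w(pose,(-.09,-.106,.147)),.1); ctrl.move_l(c2w(pose,(-.09,-.106,.25)),.2)
ctrl.goto(c2w(pose,(-.035,.055,.25)),Ro); ctrl.sleep(.2)
print(look("v1"),F()-f0,ctrl.current_t()); T=(np.array(ctrl.current_tool_pos()),np.array(ctrl.current_eef_rot()))
im=cv2.imread("pics/v1.png"); b,g,r=[im[...,i].astype(int) for i in range(3)]
m=(b>r+60)&(b>g+40); m[:,:250]=0; m[:,370:]=0; m[60:]=0; c=cen(m); B=w2c(pose,onz("wrist",c[0],.156,T)); s=(B[0]+.03)/.05; print(c,B,"lock~",.5+np.arcsin(s))
cv2.imwrite("pics/v1c.png",im[0:260,150:450])
```

```text
(np.float64(-0.028320593368237335), np.float64(-0.02813291827084737), np.float64(-0.00018767509738996588), np.float64(104.22222222222223), 72) [-0.8622 -0.185   0.8241] 37.7333
((np.float64(280.19757365684575), np.float64(18.738301559792028)), 577) [-0.0052 -0.1072] lock~ 1.0191262641851648
```

View pics/v1c.png

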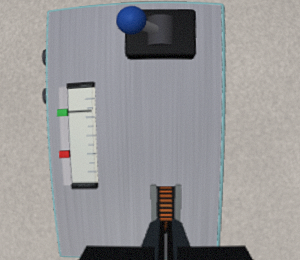

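The lever ball, at crop (130,19), is over to +x at about 1.0 rad. The needle is level with the green tab at (62,112), and nothing is touching.

```bash
python3 -c "
from bench import ctrl
print(ctrl.sign_off())"
```

```text
the job is handed in; nothing more can be done
None
```

I set the needle to the green tab (about 0.2 mm off centre by camera), threw the lock lever fully over (about 1.0 rad), and handed the job in at about 38 s; measured forces on the console stayed below 12 N, and no verdict came back.

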